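Open the spring-return test valve with its bayonet key and hold it open

ROBOT

A 7-joint arm with a two-finger parallel gripper is mounted at the origin on the work surface; the furniture and walls round the work are solid. World frame = base frame: x ahead of the robot, y to its left, z up, the work surface at z = 0. Lengths are in m, angles in rad, forces in N, time in s.
With the tool pointing down it reaches from about 0.425 to 0.825 m from the base axis. Payload 3.6 kg.
Tool frame: the origin (TCP) lies where the fingers leave the gripper's body, on its centre line; the fingertips stand 73 mm ahead of it and the grasp point (between the pads) lies 54 mm ahead of it; x points along the fingers, y is the direction in which the jaws open and shut, and the axes are right-handed (so a half turn about x gives the same grasp; the last joint's range is limited). The gripper opens to 85 mm and grips with 20 to 120 N. Pads are 22 mm wide; open, the fingers measure 114 mm over their backs; the gripper's body (76 mm by 85 mm) begins 54 mm behind the grasp point. The pads swing forward as they close: fully open they stand 13 mm farther back than shut.
Start: joints at [1.222, 0.615, -0.013, 1.423, 0.008, 1.103, -0.04], TCP at [0.206, -0.616, 0.304] pointing down, gripper open.
Joint ranges: [-3.12, 3.12], [-0.3, 2.06], [-1.34, 1.32], [0.26, 2.42], [-1.36, 4.5], [0.01, 1.98], [-2.84, 2.84]. Speed limits (rad/s): [2.79, 2.79, 3.14, 3.14, 3.14, 3.14, 3.14].

INTERFACE

Orientations are given as a unit quaternion [x, y, z, w].
In Python, from station import arm, snapshot, camera_info, ticket gives the robot as it stands. Calls block until the motion is done:
- arm.movep(position, orientation): joint-space move of the TCP to a pose.
- arm.line_to(position, velocity=0.15, ori=None): straight line of the TCP; ori=None keeps the orientation; velocity is the mean speed in m/s.
- arm.move_j(angles): joint-space move.
- arm.move_gripper(opening, effort=None): opening from 0.0 (shut) to 1.0 (fully open); effort is the grip in N (None keeps the last); returns when the fingers have stopped.
- arm.pause(seconds).
- arm.ik(position, orientation): joint angles nearest the present ones, or None.
- snapshot(name): name is "scene" or "top" or "wrist"; returns the picture (384x512x3 uint8, blue, green, red); there is no depth.
- camera_info(name): a dict with "fx", "fy", "cx", "cy" (pixels), "dist_coeffs" ([k1, k2, p1, p2, k3] as OpenCV has them; the pictures are not rectified), "R" (3x3) and "t" (3): a world point X has camera coordinates R X + t; the wrist camera has in their place "T_tool_cam" (4x4, takes a point from camera to tool coordinates, whose origin is the TCP and whose axes are the tool frame's). Camera axes: x right, y down, z forward; pixel columns grow to the right and rows downward; lengths in m; the calibration is good to about 2 mm. A picture is of the moment at which its call begins: read the wrist's pose just before it. camera_info takes no time and is no camera call.
A pose or a line that the arm cannot do raises arm.MotionError and nothing moves.
- ticket.finish_job(): hands the job in, once; it reports no verdict.
Readings, each from a call of its own:
- arm.read_time(): time.
- arm.read_joint_positions(): joint angles.
- arm.read_dq(): joint speeds.
- arm.read_effort(): joint torques, N m.
- arm.read_tool_pos(): TCP position.
- arm.read_eef_rot(): TCP orientation.
- arm.read_ft_force(): force on the tool from outside, world axes, zero at the start.
- arm.read_wrist_torque(): the same for the moment, N m.
- arm.read_opening(): opening from 0.0 (shut) to 1.0 (fully open).
Only numpy, scipy, OpenCV 4.12 (cv2) and the standard library are available. Lean on these libraries where they do the work, as an engineer would, in place of code of your own. Each camera call takes 0.05 s, during which the arm holds its last target. There are 200 camera calls.

TASK

Take the bayonet key, the one with two flat lugs on its shaft, out of the wooden stand, put it through the keyhole of the valve block, push it in against the spring and turn it a quarter turn clockwise (seen from above) to the stop, so that the lugs are caught under the cover. The valve is spring-return: the program finishes while the gripper is still holding the key there, pushed in and turned. Leave the plug without lugs in the stand, and do not disturb the loose parts lying round the work.

Things in the scene. Friction and masses are not known exactly. Their poses are not given: they have to be found in the camera images.
- key: Bayonet key, 84 mm tall, 0.15 kg, upright in one of the stand's holes. Origin: tip of its nose, z up. Nose: cone, radius 4 mm at z 0 to 8 mm at z 10; shaft radius 8 mm. Two flat lugs: a blade 37 mm long along the key's x, 8 mm wide, z 14 to 28 mm, resting on the stand's top. Handle bar on top along y, crossing the lugs. A half turn about z looks the same.
- key_grip (a point): Centre of the key's aluminium handle bar, 71 mm above the nose tip; axes as the key's. The bar is 14 mm thick along x (grip it across this), 44 mm long along y, 26 mm high (z 58 to 84 mm of the key).
- plain_plug: Plug of the same size, material and handle bar, but with a round collar (radius 13 mm, z 14 to 28 mm) in place of the lugs; it stands in the stand's other hole and does not fit the keyhole. Origin: tip of its nose. Leave it.
- stand: Fixed wooden stand, 60 x 200 x 25 mm, with two square through holes of 18 mm at y = +60 and -60 mm in its own frame. Origin: centre of the underside, on the bench. A plug in it has its nose tip 11 mm above the bench. Mind the fixed stack of blue bins to the left (0.35 m tall, about x 0.2 to 0.5, y 0.37 to 0.66) close beside the arm's start: rise above it first.
- valve_block: Fixed grey valve block, 84 x 84 x 52 mm, with an 8 mm steel cover with a keyhole and four screw heads (3 mm high) on top, and a brass pipe stub on each side along its own x (out to 60 mm from the centre). Origin: centre of the underside, on the bench.
- keyhole (a point): Centre of the keyhole at the cover's top face, 52 mm above the bench; axes as the block's. A 19 mm square opening for the shaft with a slot along the block's x, 43 mm long, 11.5 mm wide, for the lugs. The cover is 8 mm thick.
- plunger (a joint): Travel of the sprung plunger that the nose meets 28.5 mm below the cover's top, m: 0 up, 0.011 fully down. Spring 4 N at 0, 9.5 N at the bottom. The lugs are below the cover and free to turn only from 0.0075 on. At the bottom the bar's underside is still 18 mm above the cover.
- valve_rotor (a joint): Angle of the valve's rotor on the plunger, driven by the key's lugs, rad: 0 at rest (in line with the keyhole slot), grows as the key turns clockwise seen from above, stop at 1.45. The lugs have about 0.1 rad of play in it. Return spring 0.025 N m at rest, 0.1 N m at the stop.
- rotor_2: Loose light-metal compressor wheel, 50 mm across, 31 mm high, at the back of the bench; origin centre of its underside. Leave it.
- grease_jar: Loose grease pot, white with a screw lid, 64 mm across, 62 mm high, at the far right of the bench; origin centre of its underside. Leave it.
- small_ring: Loose turned ring, 34 mm across, 20 mm high, right of the valve block; origin centre of its underside. Leave it.
Mind the look-alikes: they are no part of the job. What is shaped like the key but green is not meant.

How it is judged:
By the outcome, as a careful person would: the job done as asked, in the order asked, and still so for the second after the job is handed in, while the arm keeps its last pose, push and grip.
It also fails if it takes over 45 s, if anything falls off the work surface, if the arm or the gripper's body presses on something with over 40 N, if the wrist force passes 120 N, or if a joint passes its speed limit or range.

## Working session

There is one attempt and no reset: what is moved stays moved. The work goes in short steps, each a Python script; the robot and the scene stay as the last script left them, time stands still between calls to the robot, and variables do not carry over. Pictures are saved under pics/ and viewed, about 8 in all and at most 12, crops included, and the job is handed in when it is done.

```bash
ls; mkdir -p pics; python3 - <<'E'
from station import arm,snapshot,camera_info
import cv2
print(arm.read_time(),arm.read_tool_pos(),arm.read_eef_rot(),arm.read_opening())
for n in("scene","top"):
    i=snapshot(n);cv2.imwrite(f"pics/{n}.png",i)
    print(n,camera_info(n))
print(camera_info("wrist"))
import numpy as np
a=cv2.imread("pics/scene.png");b=cv2.imread("pics/top.png")
cv2.imwrite("pics/both.png",cv2.resize(np.vstack([a,b]),None,fx=.78,fy=.78))
E
```

```text
pics
0.0 [ 0.20599623 -0.61589345  0.30272783] [-0.69774882 -0.11453514  0.69808001 -0.1127501 ] 1.0008373177604948
scene {'fx': 484.86412617651683, 'fy': 484.86412617651683, 'cx': 252.7423504375911, 'cy': 193.22993986973583, 'dist_coeffs': array([-0.04745796,  0.        ,  0.        ,  0.        ,  0.        ]), 'R': array([[ 0.99820577,  0.05819029, -0.0141112 ],
       [ 0.041147  , -0.83784795, -0.54435075],
       [-0.04349897,  0.54279343, -0.83873902]]), 't': array([-0.57539832, -0.06030707,  1.4054646 ])}
top {'fx': 453.49215239167506, 'fy': 453.49215239167506, 'cx': 256.6067074540127, 'cy': 187.86468724943043, 'dist_coeffs': array([-0.12926811,  0.        ,  0.        ,  0.        ,  0.        ]), 'R': array([[ 0.03400701, -0.9994196 , -0.00199443],
       [-0.97564684, -0.03276529, -0.21688634],
       [ 0.21669511,  0.00932151, -0.97619483]]), 't': array([-0.11869558,  0.57625434,  1.15992501])}
{'fx': 311.5779026484662, 'fy': 311.5779026484662, 'cx': 253.39624864538263, 'cy': 190.82319848027618, 'dist_coeffs': array([-0.01690683,  0.        ,  0.        ,  0.        ,  0.        ]), 'T_tool_cam': array([[ 1.04002254e-03, -3.04210741e-01,  9.52604190e-01,
        -6.93051464e-02],
       [ 9.99999459e-01,  3.36333164e-04, -9.84360369e-04,
         1.33106155e-04],
       [-2.09393842e-05,  9.52604699e-01,  3.04210926e-01,
        -7.82351475e-02],
       [ 0.00000000e+00,  0.00000000e+00,  0.00000000e+00,
         1.00000000e+00]])}
```

View pics/top.png

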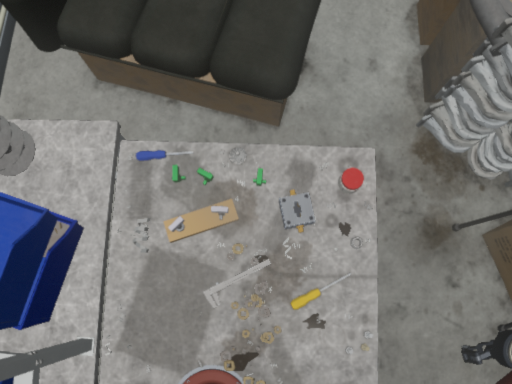

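View pics/scene.png

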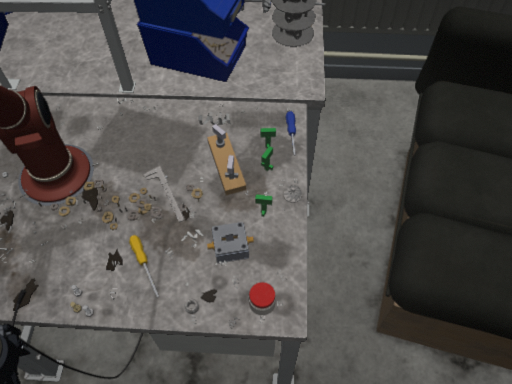

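The top view shows the stand at (202,221) with two grey handles at (176,223) and (219,209), and the valve block at (297,210). Three green look-alikes lie at (176,173), (205,174) and (259,176), and those aren't meant. I'll enlarge the stand and block to find which plug has the lugs.

```bash
python3 - <<'E'
import cv2,numpy as np
a=cv2.imread("pics/scene.png")[115:270,195:265];b=cv2.imread("pics/top.png")[180:255,155:325]
A=cv2.resize(a,None,fx=3.8,fy=3.8,interpolation=cv2.INTER_CUBIC);B=cv2.resize(b,None,fx=3.1,fy=3.1,interpolation=cv2.INTER_CUBIC)
o=np.zeros((600,800,3),np.uint8);o[:A.shape[0],:A.shape[1]]=A;o[:B.shape[0],270:270+B.shape[1]]=B[:, :530]
cv2.imwrite("pics/crop1.png",o)
E
```

```text
(no output)
```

View pics/crop1.png

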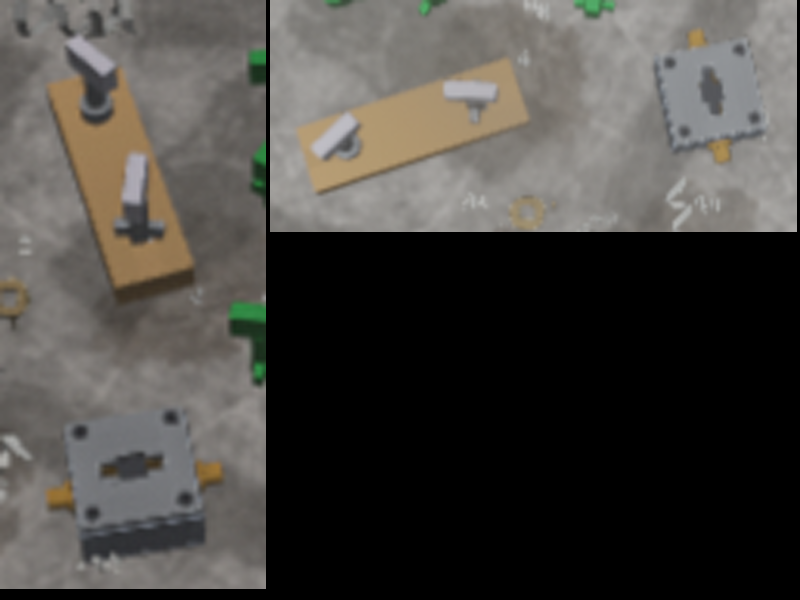

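The key is the stand's right-hand plug: top (219,209), scene (231,167), where two flat lugs cross the shaft. The left one at top (176,223), scene (219,133) has a round collar, so it's the plain plug. Next I'll localize coarsely, then look from the wrist.

```bash
cat > h.py <<'E'
import numpy as np,cv2
from scipy.spatial.transform import Rotation as Ro
from station import arm,snapshot,camera_info
def K(c): return np.array([[c['fx'],0,c['cx']],[0,c['fy'],c['cy']],[0,0,1]])
def ray2plane(c,R,t,px,z):
    n=cv2.undistortPoints(np.array([[px]],float),K(c),c['dist_coeffs'])[0,0]
    d=R.T@np.array([n[0],n[1],1]);o=-R.T@t
    return o+d*(z-o[2])/d[2]
def fixed(name,px,z):
    c=camera_info(name);return ray2plane(c,c['R'],c['t'],px,z)
def wristRt(p,q):
    T=camera_info('wrist')['T_tool_cam'];A=np.eye(4);A[:3,:3]=Ro.from_quat(q).as_matrix();A[:3,3]=p
    M=np.linalg.inv(A@T);return M[:3,:3],M[:3,3]
def proj(c,R,t,X): return cv2.projectPoints(np.atleast_2d(np.array(X,float)),cv2.Rodrigues(R)[0],np.array(t),K(c),c['dist_coeffs'])[0][:,0]
def q_jaw(yaw):  # tool x down, tool y (jaw) horizontal at yaw
    x=np.array([0,0,-1.]);y=np.array([np.cos(yaw),np.sin(yaw),0]);return Ro.from_matrix(np.c_[x,y,np.cross(x,y)]).as_quat()
E
python3 - <<'E'
from h import *
cr=lambda u,v:((u-270)/3.1+155,v/3.1+180)
for n,p,z in [("keytop",(470,89),.095),("h1",(444,88),.095),("h2",(497,91),.095),("hole",(711,91),.052)]+[("blk",p,.052) for p in[(655,62),(750,39),(768,130),(677,150)]]+[("std",p,.025) for p in[(298,128),(511,59),(529,122),(317,192)]]:
    print(n,fixed("top",cr(*p),z).round(4))
sc=lambda u,v:(u/3.8+195,v/3.8+115)
print(fixed("scene",sc(132,465),.052),fixed("scene",sc(137,175),.095))
q=arm.read_eef_rot();print(Ro.from_quat(q).as_matrix().round(2))
E
```

```text
keytop [ 0.5141 -0.0049  0.095 ]
h1 [0.5142 0.017  0.095 ]
h2 [ 0.5132 -0.0277  0.095 ]
hole [ 0.5268 -0.2106  0.052 ]
blk [ 0.5508 -0.1613  0.052 ]
blk [ 0.5741 -0.2442  0.052 ]
blk [ 0.4941 -0.2606  0.052 ]
blk [ 0.4742 -0.1821  0.052 ]
std [0.4855 0.153  0.025 ]
std [ 0.5545 -0.0338  0.025 ]
std [ 0.4983 -0.0523  0.025 ]
std [0.4294 0.1319 0.025 ]
[ 0.53138753 -0.21264655  0.052     ] [ 0.51978221 -0.00514247  0.095     ]
[[-0.    0.32 -0.95]
 [ 0.   -0.95 -0.32]
 [-1.   -0.    0.  ]]
```

```bash
python3 - <<'E'
from h import *
for yd in(0,180):
  for nm,p in(("key",[.514,-.005,.27]),("keylow",[.514,-.005,.136]),("hole",[.525,-.212,.23])):
    for dy in ((0,) if nm!="hole" else (14,-40,-76)):
      s=arm.ik(p,q_jaw(np.radians(yd+dy)));print(yd,nm,dy,None if s is None else np.round(s,2))
q=q_jaw(np.radians(0))
arm.movep([.514,-.005,.27],q)
p,qq=arm.read_tool_pos(),arm.read_eef_rot();i=snapshot("wrist");cv2.imwrite("pics/w1.png",i);np.savez("w1.npz",p=p,q=qq)
print(p,arm.read_joint_positions(),arm.read_time())
E
```

```text
0 key 0 [ 0.28  0.48 -0.46  1.85  0.27  0.87 -0.31]
0 keylow 0 [ 0.17  0.67 -0.31  1.98  0.37  0.55 -0.39]
0 hole 14 [ 0.61  0.6  -0.42  1.75  0.31  0.85  0.3 ]
0 hole -40 [ 0.47  0.57 -0.2   1.76  0.15  0.82 -0.49]
0 hole -76 [ 0.38  0.57 -0.05  1.76  0.04  0.81 -1.02]
180 key 0 [-0.71  0.69  1.13  1.88 -0.72  1.06 -2.41]
180 keylow 0 [-0.3   0.68  0.4   1.99 -0.48  0.56 -2.7 ]
180 hole 14 [ 0.11  0.59  0.38  1.77 -0.28  0.83 -2.28]
180 hole -40 [ 0.98  0.84 -1.15  1.74  0.84  1.14  2.01]
180 hole -76 [ 0.82  0.68 -0.77  1.75  0.57  0.95  1.63]
[ 0.51418447 -0.00633536  0.26989429] [ 0.28166799  0.47931732 -0.45668617  1.84835781  0.26894209  0.8749523
 -0.30670144] 2.5833
```

View pics/w1.png

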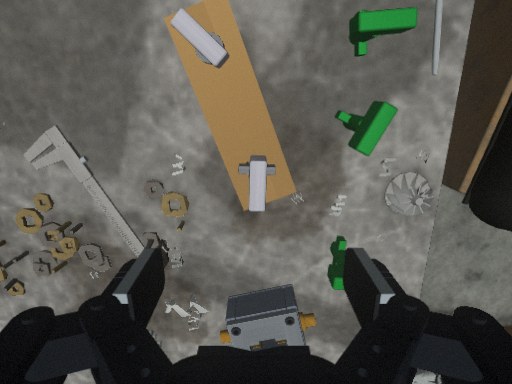

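The wrist view shows the key with its bar at (258,184) and lugs at (257,168), the plain plug at (200,38), and the block at the bottom (265,320). I'll view the block the same way and overlay models on both to refine.

```bash
cat > fit.py <<'E'
from h import *
from scipy.optimize import least_squares
c=camera_info('wrist')
def edges_fit(img,Rt,polys,x0,search=5,n=25,rounds=6):
    """fit x,y,yaw of planar polys [(Nx2 local pts, z)] to the strongest gradients along the edge normals"""
    g=cv2.GaussianBlur(cv2.cvtColor(img,cv2.COLOR_BGR2GRAY),(0,0),.8).astype(np.float32)
    gx,gy=cv2.Sobel(g,cv2.CV_32F,1,0),cv2.Sobel(g,cv2.CV_32F,0,1)
    def pts(x):
        ca,sa=np.cos(x[2]),np.sin(x[2]);A=[];B=[]
        for P,z in polys:
            P=np.array(P,float)
            for a,b in zip(P,np.roll(P,-1,0)):
                for s in np.linspace(.12,.88,n):
                    l=a+(b-a)*s;e=l+(b-a)*.02
                    for L,O in((l,A),(e,B)): O.append([x[0]+ca*L[0]-sa*L[1],x[1]+sa*L[0]+ca*L[1],z])
        return proj(c,*Rt,A),proj(c,*Rt,B)
    x=np.array(x0,float)
    for k in range(rounds):
        s=search if k<3 else 2.5
        p,e=pts(x);t=e-p;t/=np.linalg.norm(t,axis=1)[:,None];N=np.c_[-t[:,1],t[:,0]]
        d=np.arange(-s,s+.01,.25);M=p[:,None]+d[None,:,None]*N[:,None]
        m0,m1=M[...,0].astype(np.float32),M[...,1].astype(np.float32)
        G=np.abs(cv2.remap(gx,m0,m1,1)*N[:,:1]+cv2.remap(gy,m0,m1,1)*N[:,1:])
        j=G.argmax(1);off=d[j];w=G.max(1)>40
        tgt=p+off[:,None]*N
        f=lambda y:(((pts(y)[0]-tgt)*N).sum(1))[w]
        r=least_squares(f,x,loss='soft_l1',f_scale=.5,x_scale=[.01,.01,.1]);x=r.x
    return x,np.sqrt(np.mean(f(x)**2)),w.mean()
def rect(a,b): return [(-a,-b),(a,-b),(a,b),(-a,b)]
def draw(img,Rt,polys,x,col):
    ca,sa=np.cos(x[2]),np.sin(x[2])
    for P,z in polys:
        w=[[x[0]+ca*u-sa*v,x[1]+sa*u+ca*v,z] for u,v in P]
        cv2.polylines(img,[np.int32(proj(c,*Rt,w)*16)],True,col,1,cv2.LINE_AA,4)
KEY=[(rect(.007,.022),.095)]
s,t,v,=.0215,.00575,.0095
HOLE=[([(-s,-t),(-v,-t),(-v,-v),(v,-v),(v,-t),(s,-t),(s,t),(v,t),(v,v),(-v,v),(-v,t),(-s,t)],.052)]
BLK=[(rect(.042,.042),.052)]
E
python3 - <<'E'
from fit import *
arm.movep([.525,-.21,.23],q_jaw(np.radians(14)))
p,q=arm.read_tool_pos(),arm.read_eef_rot();i2=snapshot("wrist");cv2.imwrite("pics/w2.png",i2);np.savez("w2.npz",p=p,q=q)
R2=wristRt(p,q);w=np.load("w1.npz");R1=wristRt(w['p'],w['q']);i1=cv2.imread("pics/w1.png")
k=edges_fit(i1,R1,KEY,[.514,-.005,-.02]);b=edges_fit(i2,R2,BLK,[.524,-.212,.24],8);h=edges_fit(i2,R2,HOLE,[b[0][0],b[0][1],b[0][2]],5)
print(k,b,h,np.degrees([k[0][2],b[0][2],h[0][2]]),arm.read_time())
def crop(im,u,v,r,z): return cv2.resize(im[max(v-r,0):v+r,max(u-r,0):u+r],(z,z),interpolation=cv2.INTER_CUBIC)
d1,d2=i1.copy(),i2.copy();draw(d1,R1,KEY,k[0],(0,0,255));draw(d2,R2,BLK,b[0],(0,255,0));draw(d2,R2,HOLE,h[0],(0,0,255))
u=np.int32(proj(c,*R1,[*k[0][:2],.09])[0]);uu=np.int32(proj(c,*R2,[*b[0][:2],.05])[0]);print(u,uu)
cv2.imwrite("pics/crop2.png",np.hstack([crop(d1,*u,40,400),crop(d2,*uu,85,400)]))
E
```

```text
(array([ 0.51759592, -0.00261062, -0.0229934 ]), np.float64(0.9082897955514913), np.float64(1.0)) (array([ 0.53212856, -0.20555326,  0.32330658]), np.float64(1.5919103949706304), np.float64(0.68)) (array([ 0.53118926, -0.20902475,  0.23880991]), np.float64(0.27165007669222224), np.float64(1.0)) [-1.317425   18.52410243 13.68279998] 3.4833
[257 184] [261 188]
```

View pics/crop2.png

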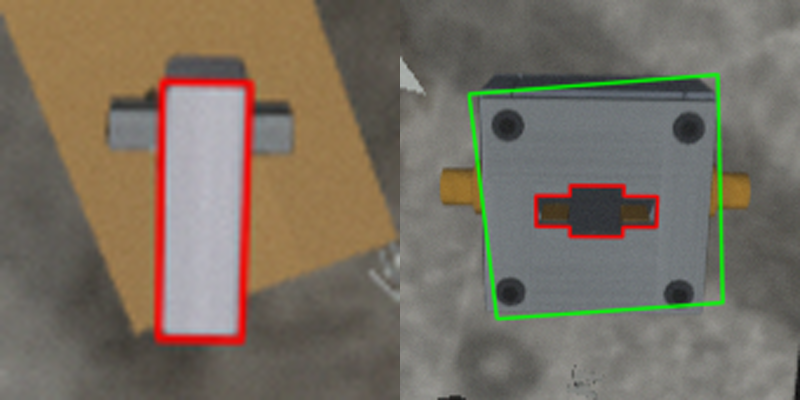

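The hole fit is tight: (0.5312, -0.2090), 13.7°, rms 0.27 px. The key fit is good too: (0.5176, -0.0026), -1.3°. The free block outline didn't fit well and I won't use it. Next is the grasp.

```bash
python3 - <<'E'
from fit import *
k=[.5176,-.0026];q=q_jaw(-.023)
arm.movep([*k,.22],q);arm.line_to([*k,.136],.12)
print(arm.read_tool_pos(),arm.read_ft_force())
arm.move_gripper(0.0,70);print(arm.read_opening(),arm.read_ft_force(),arm.read_wrist_torque())
arm.line_to([*k,.25],.08);arm.pause(.3)
print(arm.read_opening(),arm.read_tool_pos(),arm.read_ft_force(),arm.read_wrist_torque())
h=[.5312,-.2090];arm.movep([*h,.25],q_jaw(.2388));arm.line_to([*h,.20],.1);arm.pause(.2)
p,q=arm.read_tool_pos(),arm.read_eef_rot();i=snapshot("wrist");cv2.imwrite("pics/w3.png",i);np.savez("w3.npz",p=p,q=q)
Rt=wristRt(p,q);hz=edges_fit(i,Rt,HOLE,[*h,.2388]);print(p,hz,arm.read_time())
d=i.copy();z=p[2]-.054-.043;print(z)
draw(d,Rt,[(rect(.0185,.004),z)],[*p[:2],.2388],(0,0,255));draw(d,Rt,HOLE,[*h,.2388],(0,255,0))
both=np.hstack([i[90:290,155:355],d[90:290,155:355]]);cv2.imwrite("pics/crop3.png",cv2.resize(both,(800,400),interpolation=cv2.INTER_CUBIC))
E
```

```text
[ 0.51811139 -0.00292416  0.13643117] [ 0.73755109 -0.06715375 -0.10706536]
0.15174021119609057 [-0.83890616 -0.34641063  3.99973561] [-0.04334221  0.24039777  0.04093298]
0.1504736906648013 [ 0.51754204 -0.00261111  0.24981142] [ 0.75993781 -0.18300239 -2.00222248] [-0.01173577  0.00351008  0.0532388 ]
[ 0.53165982 -0.2090215   0.20080433] (array([ 0.53096867, -0.20948942,  0.22633442]), np.float64(0.375792112054081), np.float64(0.9233333333333333)) 9.4417
0.103804331944845
```

View pics/crop3.png

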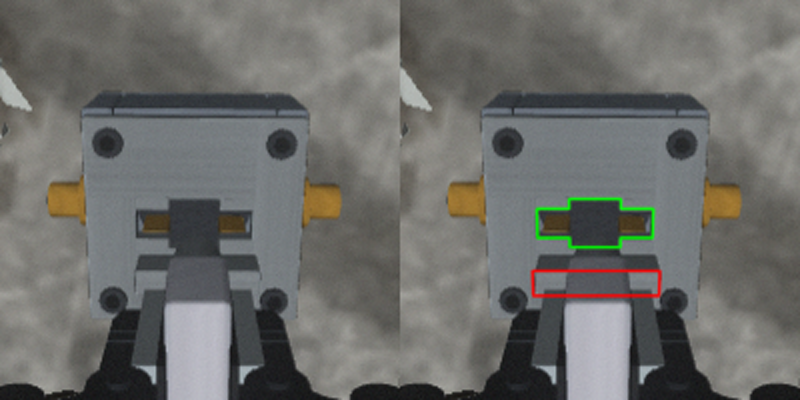

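The key is held straight. The lugs at left-panel x 135–260, y 270–292 line up with the predicted rectangle, and the hole at (195,222) lines up with the model. I'll insert in steps while watching the force.

```bash
python3 - <<'E'
from fit import *
h=[.5311,-.2092];q=q_jaw(.236)
arm.line_to([*h,.182],.1,q);arm.pause(.3)
f0=arm.read_ft_force();m0=arm.read_wrist_torque();np.savez("f0.npz",f0=f0,m0=m0);J=Ro.from_quat(arm.read_eef_rot()).as_matrix()[:,1];print(f0,m0,arm.read_tool_pos(),np.arctan2(J[1],J[0]))
for z in (.176,.170,.166,.163,.160,.157,.154,.151,.149,.147):
    arm.line_to([*h,z],.06);f=arm.read_ft_force()-f0;m=arm.read_wrist_torque()-m0
    print(z,arm.read_tool_pos().round(4),f.round(2),m.round(3))
    if np.abs(f).max()>12: print("STOP");break
print(arm.read_time(),arm.read_opening())
E
```

```text
[-0.42746943  0.34579947 -2.14807373] [ 0.0183108   0.03181298 -0.00663619] [ 0.53134667 -0.20927587  0.18244392] 0.2359134114699822
0.176 [ 0.5307 -0.2092  0.1755] [ 0.46 -1.34  0.25] [-0.021 -0.01   0.008]
0.17 [ 0.5308 -0.2091  0.1694] [1.1  0.08 0.01] [-0.071 -0.004  0.013]
0.166 [ 0.5309 -0.2092  0.1657] [ 0.33 -1.17 -0.28] [-0.016 -0.015 -0.023]
0.163 [ 0.531  -0.2092  0.1628] [0.07 0.58 0.05] [-0.016 -0.066  0.043]
0.16 [ 0.5309 -0.2092  0.1598] [ 0.22 -0.21 -0.17] [-0.014 -0.057  0.041]
0.157 [ 0.5309 -0.2092  0.1568] [ 0.78 -0.35  0.72] [-0.001 -0.053  0.013]
0.154 [ 0.5309 -0.2092  0.1537] [-0.31 -0.81  0.29] [-0.044 -0.066 -0.034]
0.151 [ 0.531  -0.2092  0.1508] [0.8  0.28 0.71] [-0.012  0.001  0.028]
0.149 [ 0.5311 -0.2092  0.149 ] [ 0.27  0.25 -0.81] [-0.043 -0.088 -0.016]
0.147 [ 0.5312 -0.2092  0.1473] [-0.67  0.31  3.92] [ 0.021  0.213 -0.001]
12.575 0.1496211207541947
```

The lugs passed through the slot without resistance, and the nose met the plunger near z 0.148 as expected. Now I'll push in.

```bash
python3 - <<'E'
from fit import *
h=[.5311,-.2092];w=np.load("f0.npz")
for z in (.144,.141,.1395,.1385,.138):
    arm.line_to([*h,z],.04);arm.pause(.15);f=arm.read_ft_force()-w['f0'];m=arm.read_wrist_torque()-w['m0']
    print(z,arm.read_tool_pos().round(4),f.round(2),m.round(3))
    if f[2]>13: print("STOP");break
print(arm.read_time(),arm.read_opening())
E
```

```text
0.144 [ 0.5312 -0.2092  0.1442] [-0.67 -0.1   5.28] [0.049 0.27  0.001]
0.141 [ 0.5312 -0.2092  0.1412] [-0.54  0.19  7.24] [-0.002  0.294  0.023]
0.1395 [ 0.5312 -0.2092  0.1397] [-0.59 -0.04  7.74] [0.014 0.286 0.007]
0.1385 [ 0.5312 -0.2092  0.1388] [-0.91 -0.02  8.16] [ 0.085  0.341 -0.001]
0.138 [ 0.5312 -0.2092  0.1384] [-0.87  0.64  7.97] [0.045 0.353 0.025]
14.575 0.15327921070677183
```

Force has levelled off near 8 N (about 8 mm of travel) while position suggests 10 mm, so the key may be slipping slightly. I'll grip harder and push until the bottom is felt.

```bash
python3 - <<'E'
from fit import *
h=[.5311,-.2092];w=np.load("f0.npz")
arm.move_gripper(0.0,115);print(arm.read_opening())
for z in (.1378,.1372,.1366,.136,.1354,.1348):
    arm.line_to([*h,z],.03);arm.pause(.15);F=np.mean([arm.read_ft_force() for _ in range(5)],0)-w['f0'];m=arm.read_wrist_torque()-w['m0']
    print(z,arm.read_tool_pos().round(4),F.round(2),m.round(3))
    if F[2]>11: print("STOP");break
i=snapshot("wrist");cv2.imwrite("pics/w4.png",i);p,q=arm.read_tool_pos(),arm.read_eef_rot();np.savez("w4.npz",p=p,q=q)
a=cv2.imread("pics/w3.png")
cv2.imwrite("pics/crop4.png",cv2.resize(np.hstack([a[130:330,155:355],i[130:330,155:355]]),(800,400),interpolation=cv2.INTER_CUBIC))
print(arm.read_time(),arm.read_opening())
E
```

```text
0.14431917064829958
0.1378 [ 0.5312 -0.2092  0.1382] [-1.45  0.16  8.48] [ 0.07   0.352 -0.022]
0.1372 [ 0.5312 -0.2092  0.1378] [-0.69 -0.47 10.06] [ 0.137  0.482 -0.037]
0.1366 [ 0.5313 -0.2092  0.1378] [-1.38  0.22 12.56] [0.118 0.675 0.005]
STOP
16.0417 0.14719364887160716
```

View pics/crop4.png

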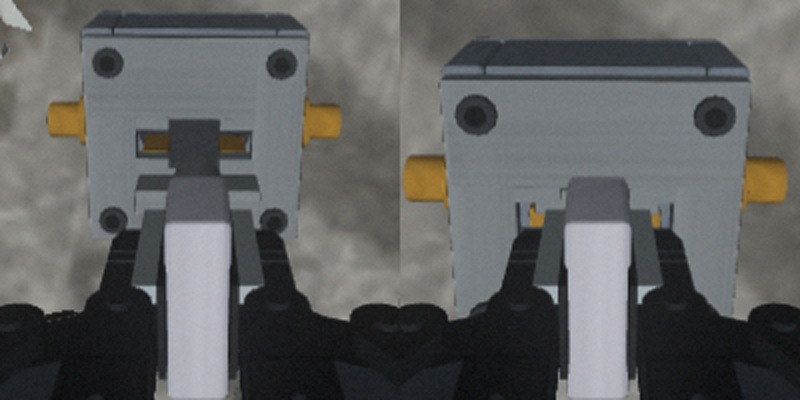

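The bottom is reached: position holds at 0.1378 while force rises to 12.6 N. The picture shows the lugs sunk in the slot with no change in grip. Now the clockwise turn in small steps, watching moment and push.

```bash
python3 - <<'E'
from fit import *
h=[.5311,-.2092];w=np.load("f0.npz");y0=.236
for a in list(np.arange(.12,1.33,.12))+[1.40,1.46,1.50,1.54,1.58]:
    arm.movep([*h,.1368],q_jaw(y0-a))
    f=np.mean([arm.read_ft_force() for _ in range(3)],0)-w['f0'];m=np.mean([arm.read_wrist_torque() for _ in range(3)],0)-w['m0']
    J=Ro.from_quat(arm.read_eef_rot()).as_matrix()[:,1]
    print(round(a,2),round(y0-np.arctan2(J[1],J[0]),3),arm.read_tool_pos().round(4),f.round(1),m.round(3),round(arm.read_time(),1))
    if abs(m[2])>.45 or np.linalg.norm(f)>25: print("STOP");break
print(arm.read_opening())
E
```

```text
0.12 0.12 [ 0.5316 -0.2091  0.1378] [-0.5  0.5 11.5] [0.089 0.441 0.03 ] 16.3
0.24 0.24 [ 0.5317 -0.2092  0.1378] [-1.7  0.6 10.4] [0.057 0.374 0.024] 16.5
0.36 0.36 [ 0.5318 -0.2092  0.1378] [-0.6 -0.3 10.9] [0.006 0.342 0.067] 16.8
0.48 0.48 [ 0.5319 -0.2093  0.1378] [ 0.7 -0.3 10.1] [ 0.053  0.205 -0.02 ] 17.0
0.6 0.6 [ 0.532  -0.2094  0.1378] [-0.6  0.4 10.3] [-0.052  0.245  0.091] 17.3
0.72 0.72 [ 0.532  -0.2096  0.1378] [-0.3 -0.9  9.3] [-0.031  0.198  0.056] 17.5
0.84 0.84 [ 0.532  -0.2097  0.1378] [-1.   0.2 10.9] [-0.09   0.2    0.073] 17.8
0.96 0.96 [ 0.532  -0.2098  0.1378] [-0.2 -1.5  9.9] [-0.122  0.265  0.062] 18.0
1.08 1.08 [ 0.532  -0.21    0.1378] [-0.5 -1.4 10.3] [-0.179  0.191  0.056] 18.3
1.2 1.2 [ 0.532  -0.2101  0.1378] [-0.3 -1.7  9.7] [-0.224  0.236  0.097] 18.5
1.32 1.32 [ 0.5319 -0.2102  0.1378] [ 0.1 -2.  10.6] [-0.21   0.181  0.101] 18.8
1.4 1.4 [ 0.5319 -0.2103  0.1378] [-0.7 -1.1 10.1] [-0.285  0.262  0.078] 19.0
1.46 1.46 [ 0.5319 -0.2104  0.1378] [-1.  -0.9  9.8] [-0.291  0.266  0.11 ] 19.3
1.5 1.5 [ 0.5318 -0.2104  0.1378] [-1.3 -0.4 10.8] [-0.278  0.184  0.096] 19.5
1.54 1.54 [ 0.5318 -0.2105  0.1378] [-0.5 -0.6  9.6] [-0.284  0.269  0.099] 19.8
1.58 1.579 [ 0.5318 -0.2105  0.1378] [-0.6 -0.7  9.9] [-0.318  0.277  0.189] 20.0
0.14541951515811652
```

The moment matches the return spring: it rises to 0.1 N·m, then jumps to 0.19 at 1.58 rad, which is the stop (1.45 plus 0.1 play). I'll press slightly further to confirm it, then check it holds.

```bash
python3 - <<'E'
from fit import *
h=[.5311,-.2092];w=np.load("f0.npz");y0=.236
def rep(a):
    f=np.mean([arm.read_ft_force() for _ in range(5)],0)-w['f0'];m=np.mean([arm.read_wrist_torque() for _ in range(5)],0)-w['m0']
    J=Ro.from_quat(arm.read_eef_rot()).as_matrix()[:,1]
    print(a,round(y0-np.arctan2(J[1],J[0]),3),arm.read_tool_pos().round(4),f.round(1),m.round(3),round(arm.read_time(),1));return m[2]
for a in(1.60,1.62,1.64,1.66):
    arm.movep([*h,.1368],q_jaw(y0-a));arm.pause(.15)
    if rep(a)>.35: break
arm.pause(.8);rep("hold");print(arm.read_opening())
i=snapshot("wrist");s=snapshot("scene");t=snapshot("top")
A=cv2.resize(i,(400,300));B=cv2.resize(s[110:310,170:320],(225,300));C=cv2.resize(t[140:260,150:390],(400,200))
o=np.zeros((510,640,3),np.uint8);o[:300,:400]=A;o[:300,405:630]=B;o[305:505,:400]=C;cv2.imwrite("pics/end.png",o)
E
```

```text
1.6 1.598 [ 0.5318 -0.2105  0.1378] [-1.1 -2.   9.9] [-0.332  0.294  0.337] 20.4
1.62 1.617 [ 0.5318 -0.2105  0.1378] [-0.2 -1.9  9.8] [-0.412  0.282  0.475] 20.8
hold 1.617 [ 0.5318 -0.2105  0.1378] [-0.6 -1.9 10.7] [-0.352  0.292  0.479] 21.6
0.1495492239614473
```

View pics/end.png

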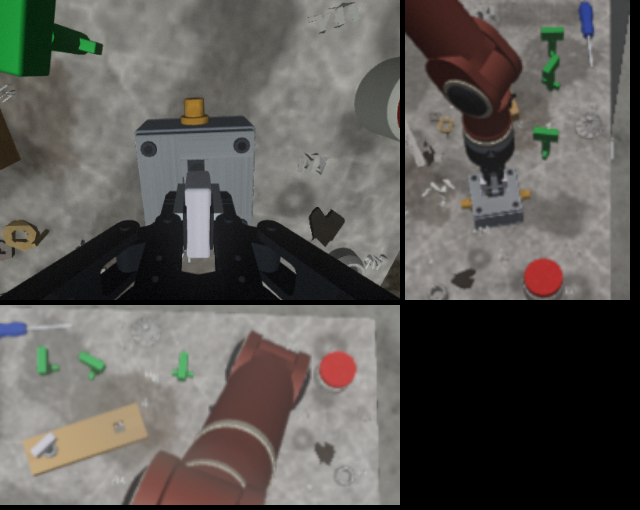

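The picture shows the key turned across the slot, with the bar now along the pipe axis at (195,220). The plain plug is still in the stand at (45,445), the key's hole is empty at (118,427), and the loose parts in view haven't moved. The stop is firm: moment 0.48 N·m, steady over 0.8 s.

```bash
python3 - <<'E'
from station import arm,ticket
print(arm.read_time(),arm.read_opening(),arm.read_ft_force());ticket.finish_job()
E
```

```text
21.7917 0.14512408739609547 [-1.00552173 -1.84605604  7.3827441 ]
the job is handed in; nothing more can be done
```

I took the lugged key out of the stand, put it through the keyhole, pushed it to the bottom of the plunger and turned it about 1.62 rad clockwise to the stop. I handed the job in at 21.8 s with the gripper still holding it there.

**Pushed in:** the tool stopped at z 0.1378 m and the push held at about 10 N. The position stayed fixed while the force rose, so the plunger is at its bottom.

**Turned:** the turning moment followed the return spring up to about 0.1 N·m. It then climbed steeply from about 1.55 rad, where the stop and play should be, and held at 0.48 N·m over 0.8 s.

**Surroundings:** the last picture shows the plain plug still in the stand and the compressor wheel, grease pot and ring not visibly moved. I compared those by eye only. The highest contact force I read was about 13 N.

**What disagreed:**
- **Block outline:** the fit to the block's outer edge was poor (about 5° off), so I used the keyhole fit, which was tight.
- **Push force:** it levelled off near 8 N partway in, which could have been a slight slip. I raised the grip from 70 N to 115 N and the bottom was then clearly felt.
- **Tool drift:** the tool drifted about 1 mm sideways during the turn, with side forces of about 2 N or less.

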